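# Loosen a board clamp's ring nut two turns and swing the strap aside

### The job

Free the relay board in the small board clamp: with the outside of a fingertip rolled against its knurled rim, turn the red ring nut two full turns anticlockwise (seen from above) so that its white line comes back opposite the black line on the plate, then push the blue strap clockwise by its upright pin until no part of it lies over the board. Do not grip the nut or the pin, do not move the strap while the nut is still tight, and leave the nut two turns open, the board seated in its nest, and the loose things around undisturbed.

Things in the scene. Friction and masses are not known exactly. Their poses are not given: they have to be found in the camera images.
- board_clamp: fixed aluminium plate, 152 x 84 x 10 mm, on 20 mm feet, top 30 mm above the bench. Origin on the axis of its stud, at bench height; z up; +x runs from the stud along the strap's closed position over the board (plate from x = -47 to +105 mm, y = +-42 mm). Stud 12 mm thick, top 103 mm above the bench. A black line on the plate (-x side of the stud) marks the nut's tight position
- nut_top (a point): centre of the top face of the red knurled ring nut, on the stud's axis. Nut 56 mm in diameter, 22 mm tall, upright axis; when tight its underside is 63.5 mm and its top 85.5 mm above the bench. It climbs 4 mm per turn, so this point rises with it. Its x, y axes turn with the nut. The rim is grippy: a fingertip pressed on its side with 3 to 15 N and moved along it carries it round
- clamp_nut (a joint): angle of the red nut in rad: 0 = tight (its white line opposite the line on the plate; stop), growing anticlockwise seen from above; two full turns = 12.57; ends at 19. Resisting torque about 0.03 N m; it stays where it is left
- strap_pin (a point): centre of the top of the upright steel push pin on the blue strap: pin 12 mm in diameter, 32 mm tall, from 62 to 94 mm above the bench, 105 mm from the stud's axis. The strap is a bar 24 mm wide, 10 mm thick, its top 62 mm above the bench, from the stud to 116 mm out
- clamp_strap (a joint): swing of the blue strap about the stud in rad: 0 = over the middle of the board (stop), growing clockwise seen from above; 1.04 clears the board; stop at 1.6. It takes about 0.8 N at the pin and stays where it is left
- relay_board: loose green relay board with blue relays, 62 x 68 x 20 mm, lying between low black nest corners on the plate, under the strap; origin at the centre of its underside, 65 mm from the stud along the plate's +x, 30 mm above the bench (its top is 50 mm above the bench)
- capacitor_0: loose blue capacitor, upright, 35 mm diameter, 52 mm tall, beyond the clamp; origin at the centre of its underside; leave alone
- inductor: loose copper-wound ring inductor, 48 mm diameter, 17 mm tall, beyond the clamp; origin at the centre of its underside; leave alone
- screwdriver_b: loose screwdriver with a yellow handle, 164 mm long, 23 mm tall, lying at the bench's near edge; origin at the centre of its underside; leave alone

How it is judged:
On the way, in this order (a step that is already met when the one before it is completed fails the run):
1. the nut stands two full turns open (within an eighth of a turn), the strap still over the board (value of joint clamp_nut between 11.78 and 13.35 rad and value of joint clamp_strap below 0.1 rad), for 0.2 s.
2. the strap is swung clear of the board (value of joint clamp_strap above 1.05 rad), for 0.2 s.
At the end, for the whole second after the job is handed in: The nut is two full turns open (11.78 to 13.35 rad, an eighth of a turn either way), the strap is swung at least 1.05 rad (clear of the board), both at rest; the board lies still in its nest, within 6 mm of its start (value of joint clamp_nut between 11.78 and 13.35 rad and value of joint clamp_strap above 1.05 rad and distance of relay_board from where it was at the start of the episode below 0.006 m and angle between relay_board's own z axis and vertical below 0.1 rad and velocity of joint each of clamp_nut, clamp_strap below 0.05 rad/s and linear speed of relay_board below 0.02 m/s); the robot touches nothing.
It fails at once if the strap is moved while the nut is still tight (value of joint clamp_nut below 11.78 rad and value of joint clamp_strap above 0.15 rad).
It fails at once if the nut is gripped between the fingers (horizontal distance between the grasp point and nut_top below 0.015 m and z of the grasp point in the frame of nut_top below 0.012 m and contact force between the fingers and clamp_nut above 0.5 N).
It fails at once if the pin is gripped between the fingers (horizontal distance between the grasp point and strap_pin below 0.008 m and z of the grasp point in the frame of strap_pin below 0.012 m and contact force between the fingers and clamp_strap above 0.5 N).
It fails at once if the board is lifted or shoved out of its nest (distance of relay_board from where it was at the start of the episode above 0.01 m).
It fails at once if a loose thing around is disturbed (distance of any of capacitor_0, inductor, screwdriver_b from where it was at the start of the episode above 0.02 m).
It also fails if it takes over 64 s, if anything falls off the work surface, if the arm or the gripper's body presses on something with over 40 N, if the wrist force passes 120 N, or if a joint passes its speed limit or range.

### The arm

A 6-joint arm with a two-finger parallel gripper is mounted at the origin on a cart in front of the work surface, level with it; the furniture and walls round the work are solid. World frame = base frame: x ahead of the robot, y to its left, z up, the work surface at z = 0. Lengths are in m, angles in rad, forces in N, time in s.
With the tool pointing down it reaches from about 0.35 to 1 m from the base axis. Payload 7.1 kg.
Tool frame: the origin (TCP) lies at the very end of the fingers, on their centre line; the grasp point (between the pads) lies 19 mm behind it (env.tcp_to_grasp is the distance from the TCP to the grasp point, in m); z points along the fingers, y is the line along which they close (so a half turn about z gives the same grasp; the last joint's range is limited). The gripper opens to 85 mm and grips with 20 to 120 N. Pads are 22 mm wide; open, the fingers measure 114 mm over their backs; the gripper's body (76 mm by 85 mm) begins 54 mm behind the grasp point. The pads swing forward as they close: fully open they stand 13 mm farther back than shut.
Start: joints at [1.084, 0.423, 1.63, -0, 1.089, -0.019], TCP at [0.282, 0.558, 0.231] pointing down, gripper open.
Joint ranges: [-3, 3], [-0.9, 2.11], [0.09, 2.58], [-1.31, 4.45], [0.11, 2.69], [-2.54, 2.54]. Speed limits (rad/s): [2.39, 2.39, 3.01, 3.14, 3.14, 3.14].

### API

Orientations are given as a rotation vector (axis times angle).
In Python, from rig import env, capture gives the robot as it stands.
- The arm moves only by the tool drive_tool, never from a script. Its argument "increments" is a list that holds one entry, the list of rows, each a list of 7 numbers: the shift along the tool's x, y, z in mm, then the turn, a rotation vector about the tool's x, y, z in rad, then the opening, from -1 (shut) to 1 (fully open). A call has 1 to 8 rows; each row is the pose to reach, as a shift and turn from the pose commanded when the call began, along the tool's axes at that moment; what a row does not reach only later rows make up. A row lasts 1/10 s, in which the tool goes at most 50 mm and 8.59 degrees, less where a joint would pass 70% of its speed; a pose out of reach is approached as far as the arm can. A call with a gripper value outside its range is refused whole. The fingers move at their own pace and stop on an object; "newtons" is the grip in N (left out, the last holds). Time passes only in rows, so rows that repeat a pose let the fingers close. It gives the time, the measured TCP pose, the force, the opening and the grip force at its end, in the units of the state.
- env.read_state(): the state, without advancing time (a new reading comes with each control period).
- capture(name): name is "scene" or "top"; returns a dict with "image" (420x560x3 uint8, blue, green, red), "depth" (420x560 float32, m along the optical axis (not along the pixel's ray), 0 where there is no reading), "camera_matrix" (3x3 intrinsics, pixels), "xyz" and "orientation" of the camera in the world. Camera axes: x right, y down, z forward; pixel columns grow to the right and rows downward; lengths in m; the calibration is good to about 2 mm. A picture is of the moment at which its call begins.
- env.close_job(): hands the job in; it is judged then, once.
The state is a dict: "clock": time; "joint_pos": joint angles; "qvel": joint speeds; "joint_torque": joint torques, N m; "eef_pos": TCP position; "tcp_rot": TCP orientation; "wrist_force": force on the tool from outside, world axes, zero at the start; "moment": the same for the moment, N m; "grip_width": opening from 0.0 (shut) to 1.0 (fully open); "grip_force": force on a finger pad.
Only numpy, scipy, OpenCV 4.12 (cv2) and the standard library are available. Lean on these libraries where they do the work, as an engineer would, in place of code of your own. Each camera call takes 0.05 s, during which the arm holds its last target. There are 200 camera calls.

## Working session

There is one attempt and no reset: what is moved stays moved. The work goes in short steps, Python scripts to look and compute and a tool call to move; the robot and the scene stay as the last step left them, time stands still between calls to the robot, and variables do not carry over. Pictures are saved under pics/ and viewed, at most 10 in all, crops included, and the job is handed in when it is done.

Besides the shell and the picture viewer there is one more tool, called by a JSON object that holds its "method" and its "body". drive_tool: Moves the arm, as the interface text tells. Its arguments: {"type":"object","properties":{"increments":{"type":"array","items":{"type":"array","items":{"type":"array","items":{"type":"number"}}}},"newtons":{"type":"number"}},"required":["increments"]}

```bash
mkdir -p pics; ls; python3 - <<'E'
from rig import env,capture
import cv2,numpy as np
print(env.read_state())
for n in("scene","top"):
    c=capture(n);cv2.imwrite(f"pics/{n}0.png",c["image"]);print(n,c["camera_matrix"],c["xyz"],c["orientation"])
    np.savez(f"{n}0.npz",**c)
E
```

```text
pics
{'clock': 0.0, 'joint_pos': array([ 1.08400479e+00,  4.23849916e-01,  1.63072804e+00,  7.24299009e-05,
        1.08856566e+00, -1.90224196e-02]), 'qvel': array([-0.0001831 , -0.00192081,  0.00144896, -0.0014598 , -0.0014525 ,
       -0.0010139 ]), 'joint_torque': array([ 8.54517129e-04, -5.57388175e+01, -2.81736159e+01,  4.25534722e-05,
        7.42445147e-03,  1.56929595e-06]), 'eef_pos': array([0.28152088, 0.5573801 , 0.23052507]), 'tcp_rot': array([-7.28036272e-01, -3.05560694e+00,  2.33321211e-03]), 'wrist_force': array([ 1.05749966,  0.17115146, -0.54309866]), 'moment': array([ 0.0298053 , -0.00904642, -0.02632181]), 'grip_force': 0.0, 'grip_width': 0.9978331982850229}
scene [[478.05447047   0.         286.27346546]
 [  0.         478.05447047 212.60002119]
 [  0.           0.           1.        ]] [ 0.00306274 -0.2729672   0.72906047] [-2.06163778  1.23332022 -0.52273536]
top [[395.49010643   0.         275.65601951]
 [  0.         395.49010643 207.21650547]
 [  0.           0.           1.        ]] [0.4509954  0.04191564 0.91954936] [-2.14749145  2.19171421 -0.1709585 ]
```

View pics/top0.png

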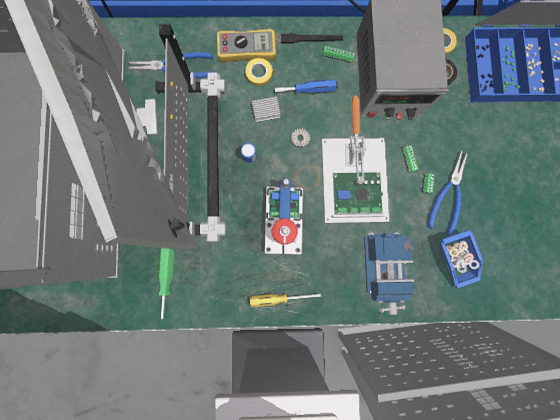

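View pics/scene0.png

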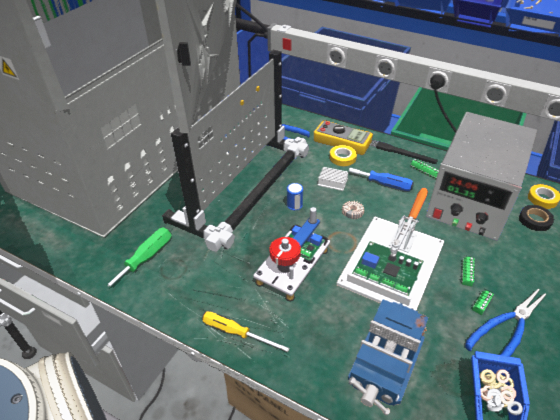

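The top view shows the clamp with the red nut at about (285,230), the blue strap running up (world +x) and its pin at (286,182). The capacitor (248,152), inductor (300,137) and screwdriver (285,299) are all clear of the nut. The scene view shows a rack panel with posts to the robot's left, which the arm has to get past.

```bash
cat > h.py <<'E'
import numpy as np,cv2
from scipy.spatial.transform import Rotation as R
def cloud(c):
    K=c["camera_matrix"];d=c["depth"];v,u=np.indices(d.shape)
    p=np.stack([(u-K[0,2])/K[0,0]*d,(v-K[1,2])/K[1,1]*d,d],-1)
    return p@R.from_rotvec(c["orientation"]).as_matrix().T+c["xyz"]
def masks(im):
    h=cv2.cvtColor(im,cv2.COLOR_BGR2HSV);H,S,V=cv2.split(h)
    return ((H<8)|(H>172))&(S>130)&(V>70),(H>100)&(H<125)&(S>120)&(V>50)
E
python3 - <<'E'
from h import *
for n in("top","scene"):
    c=np.load(n+"0.npz");P=cloud(c);r,b=masks(c["image"]);z=P[...,2]
    near=lambda:(abs(P[...,0]-.43)<.2)&(abs(P[...,1]-.03)<.12)
    m=r&near()&(z>.07)&(z<.1);q=P[m]; 
    (cx,cy),rad=cv2.minEnclosingCircle(q[q[:,2]>.08][:,:2].astype(np.float32))
    print(n,"nut",q.mean(0),m.sum(),np.percentile(q[:,2],[5,50,95]),(cx,cy),rad)
    m=b&near()&(z>.055)&(z<.068);q=P[m];print("strap",q.mean(0),len(q));
    l=cv2.fitLine(q[:,:2].astype(np.float32),cv2.DIST_HUBER,0,.01,.01).ravel();print(l,np.degrees(np.arctan2(l[1],l[0])))
    ctr=np.array([cx,cy]);rr=np.hypot(P[...,0]-cx,P[...,1]-cy)
    m=(z>.08)&(z<.1)&(rr>.085)&(rr<.125);q=P[m];print("pin",q.mean(0) if len(q) else 0,len(q))
    m=(z>.096)&(z<.11)&(rr<.02);q=P[m];print("stud",q.mean(0) if len(q) else 0,len(q))
c=np.load("top0.npz");P=cloud(c)
# height map max over 5cm cells
for src in("top0","scene0"):
    P=cloud(np.load(src+".npz")).reshape(-1,3)
    print(src)
    for x in np.arange(.9,-.01,-.1):
        row=[]
        for y in np.arange(.6,-.31,-.1):
            m=(abs(P[:,0]-x)<.05)&(abs(P[:,1]-y)<.05);row.append(f"{P[m,2].max():5.2f}" if m.any() else "  -  ")
        print(f"{x:.1f}",*row)
E
```

```text
top nut [ 0.50766074 -0.00138493  0.08547774] 370 [0.0827109  0.08561024 0.08778757] (0.507156252861023, -0.001815230236388743) 0.027041571214795113
strap [ 0.57218908 -0.00458683  0.06209664] 319
[ 0.9996267   0.02732239  0.5634446  -0.00516283] 1.5656523
pin [ 0.60993127 -0.00608366  0.09206026] 31
stud [ 0.50622742 -0.00125034  0.10282072] 32
scene nut [ 0.50190304 -0.00283012  0.08408874] 532 [0.07356786 0.08577312 0.08819044] (0.5080131888389587, 0.0021694416645914316) 0.02926987037062645
strap [ 0.58035951 -0.00457643  0.06286038] 293
[ 0.9862129  -0.16548148  0.57950205 -0.00459392] -9.525206
pin [ 0.61125741 -0.0043198   0.09036687] 56
stud [ 5.06599705e-01 -1.89846694e-04  1.02038836e-01] 49
top0
0.9  0.01   -    0.20  0.35  0.26  0.04  0.04  0.03  0.16  0.16
0.8  0.01   -    0.00  0.49  0.26  0.04  0.03  0.03  0.16  0.16
0.7  0.01   -    0.32  0.54  0.62  0.06  0.02  0.02  0.07  0.02
0.6  0.01  0.01  0.32  0.01  0.62  0.03  0.10  0.05  0.09  0.02
0.5  0.01  0.01  0.32  0.04  0.62  0.51  0.92  0.05  0.09  0.09
0.4  0.01  0.01  0.40  0.03  0.02  0.03  0.03  0.02  0.08  0.08
0
[... 201 characters left out ...]
-0.76 -0.76 -0.75 -0.66 -0.66   -   -0.66 -0.66 -0.31
scene0
0.9  0.30  0.01  0.32  0.35  0.26  0.04  0.04  0.03  0.16  0.16
0.8  0.32  0.01  0.18  0.39  0.26  0.04  0.03  0.03  0.16  0.16
0.7  0.37  0.01  0.32  0.41  0.43  0.06  0.02  0.02  0.07  0.02
0.6  0.39  0.01  0.32  0.01  0.47  0.03  0.10  0.05  0.09  0.02
0.5  0.13  0.01  0.45  0.04  0.51  0.48  0.11  0.05  0.09  0.09
0.4  0.25  0.40  0.48  0.04  0.02  0.03  0.03  0.02  0.08  0.08
0.3  0.01  0.01  0.01  0.02  0.01  0.02  0.02  0.01  0.08  0.04
0.2   -     -     -     -     -   -0.00   -     -     -     -  
0.1   -     -     -     -     -    0.00  0.39  0.38   -     -  
0.0   -     -     -     -     -     -    0.39   -     -    0.73
```

```bash
python3 - <<'E'
import cv2
a=cv2.imread("pics/top0.png")[120:320,200:400];b=cv2.imread("pics/scene0.png")[170:320,220:370]
cv2.imwrite("pics/crop.png",cv2.hconcat([cv2.resize(a,(400,400),interpolation=2),cv2.resize(b,(400,400),interpolation=2)]))
E
```

```text
(no output)
```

View pics/crop.png

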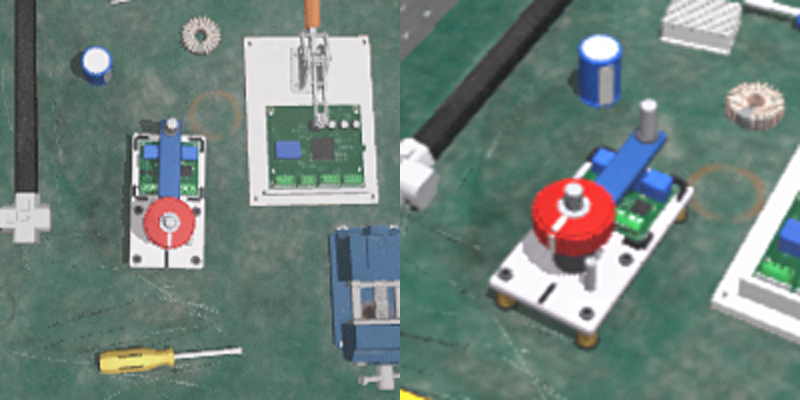

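The crop confirms the white line on the nut points to −x, opposite the black line on the plate. The strap is over the board with its pin at the far end. Next I need the rack edge, to find a safe way in.

```bash
python3 - <<'E'
from h import *
for src in("top0","scene0"):
    P=cloud(np.load(src+".npz")).reshape(-1,3)
    print(src,"     y:",*[f"{y:5.2f}" for y in np.arange(.6,-.01,-.04)])
    for x in np.arange(.6,.15,-.04):
        row=[]
        for y in np.arange(.6,-.01,-.04):
            m=(abs(P[:,0]-x)<.02)&(abs(P[:,1]-y)<.02);row.append(f"{np.percentile(P[m,2],97):5.2f}" if m.sum()>3 else "  -  ")
        print(f"{x:.2f}           ",*row)
E
```

```text
top0      y:  0.60  0.56  0.52  0.48  0.44  0.40  0.36  0.32  0.28  0.24  0.20  0.16  0.12  0.08  0.04 -0.00
0.60             0.01  0.01   -    0.01  0.01  0.32  0.31   -     -    0.62  0.62  0.03  0.00  0.00  0.05  0.09
0.56             0.01  0.01   -    0.01  0.01  0.31  0.31   -     -     -    0.62  0.61  0.01  0.00  0.05  0.06
0.52             0.01  0.01   -    0.01  0.01  0.31  0.31   -     -     -    0.62  0.62  0.04  0.01  0.08  0.10
0.48             0.01  0.01   -     -    0.01  0.32  0.31  0.00  0.03  0.03  0.00  0.62  0.01  0.01  0.08  0.09
0.44             0.01  0.01   -     -     -    0.38  0.39  0.00  0.03  0.03  0.01  0.01  0.01  0.01  0.92  0.01
0.40             0.00  0.00  0.00  0.00  0.00  0.01  0.37  0.00  0.03  0.03  0.01  0.01  0.01  0.00  0.01  0.01
0.36             0.00  0.00  0.00  0.00  0.00  0.00  0.00  0.00  0.03  0.01  0.01  0.01  0.00  0.02  0.02  0.02
0.32             0.00  0.00  0.00  0.00  0.00  0.01  0.00  0.00  0.02  0.01  0.01  0.01  0.01  0.00  0.01  0.01
0.28             0.00  0.00  0.00  0.00  0.00  0.00  0.00  0.00  0.01  0.00  0.00  0.01  0.00  
[... 1105 characters left out ...]
  0.01  0.01  0.01  0.01  0.01
0.36             0.01  0.01  0.01  0.01  0.00  0.01  0.01  0.01  0.03  0.01  0.01  0.01  0.01  0.02  0.03  0.02
0.32             0.00  0.01  0.01  0.01  0.01  0.01  0.01  0.01  0.02  0.01  0.01  0.01  0.01  0.01  0.01  0.01
0.28            -0.24 -0.00  0.00  0.00  0.00  0.00  0.00  0.00  0.00  0.00  0.00  0.00  0.00  0.00  0.00  0.00
0.24              -     -     -     -     -     -     -     -     -     -     -     -     -     -     -     -  
0.20              -     -     -     -     -     -     -     -     -     -     -     -     -     -     -     -  
0.16              -     -     -     -     -     -     -     -     -     -     -     -    0.00  0.00   -     -
```

```bash
python3 - <<'E'
from h import *
for s,px in(("top0",[(212,90),(212,150),(212,230),(180,230),(175,120),(167,35),(100,120),(40,200),(60,60)]),("scene0",[(217,237),(250,195),(295,148),(185,218),(180,140),(277,60),(230,100),(150,80),(100,180),(190,60)])):
    c=np.load(s+".npz");P=cloud(c)
    for u,v in px:print(s,u,v,P[v,u].round(3))
E
```

```text
top0 212 90 [0.842 0.156 0.035]
top0 212 150 [0.7   0.157 0.029]
top0 212 230 [0.515 0.157 0.032]
top0 180 230 [0.491 0.156 0.375]
top0 175 120 [0.72  0.21  0.175]
top0 167 35 [0.848 0.207 0.255]
top0 100 120 [0.594 0.206 0.526]
top0 40 200 [0.546 0.381 0.315]
top0 60 60 [0.623 0.213 0.595]
scene0 217 237 [0.507 0.153 0.038]
scene0 250 195 [0.648 0.163 0.033]
scene0 295 148 [0.845 0.155 0.034]
scene0 185 218 [0.508 0.229 0.054]
scene0 180 140 [0.511 0.206 0.25 ]
scene0 277 60 [0.851 0.205 0.247]
scene0 230 100 [0.676 0.212 0.239]
scene0 150 80 [0.643 0.38  0.254]
scene0 100 180 [0.457 0.38  0.131]
scene0 190 60 [0.499 0.148 0.414]
```

{"method": "drive_tool", "body": {"increments": [[[0,-50,0,0,0,0,-1],[0,-100,0,0,0,0,-1],[0,-150,0,0,0,0,-1],[0,-200,0,0,0,0,-1],[-40,-215,0,0,0,0.13,-1],[-80,-235,0,0,0,0.26,-1],[-120,-250,0,0,0,0.4,-1],[-155,-265,0,0,0,0.53,-1]]]}}

```text
clock: 0.9
eef_pos: [0.3014, 0.25, 0.2315]
tcp_rot: [1.51, 2.754, 0.001]
wrist_force: [0.1, 0.4, -0.0]
grip_width: -0.005
grip_force: 0.0
```

{"method": "drive_tool", "body": {"increments": [[[-45,-3,5,0,0,0.14,-1],[-90,-6,10,0,0,0.28,-1],[-135,-9,20,0,0,0.42,-1],[-180,-11,30,0,0,0.568,-1],[-230,-14,50,0,0,0.568,-1],[-285,-17,80,0,0,0.568,-1],[-285,-17,100,0,0,0.568,-1]]]}}

```text
clock: 1.6
eef_pos: [0.4435, -0.0003, 0.1311]
tcp_rot: [2.217, 2.222, 0.003]
wrist_force: [-0.3, 0.2, 0.9]
grip_width: -0.002
grip_force: 0.0
```

```bash
python3 - <<'E'
from rig import env,capture
import cv2,numpy as np
s=env.read_state();print(s["eef_pos"],s["tcp_rot"],s["wrist_force"],s["joint_pos"])
c=capture("scene");np.savez("scene1.npz",**c);cv2.imwrite("pics/s1.png",cv2.resize(c["image"][100:330,170:430],(780,690))[:600])
E
```

```text
[ 4.43548591e-01 -3.21556694e-04  1.31084911e-01] [2.21722075 2.22155182 0.00344879] [-0.29249977  0.18653726  0.93163184] [-2.72879345e-02  3.22944732e-01  2.09352370e+00 -6.00629038e-04
  7.21504933e-01 -2.87891604e-02]
```

View pics/s1.png

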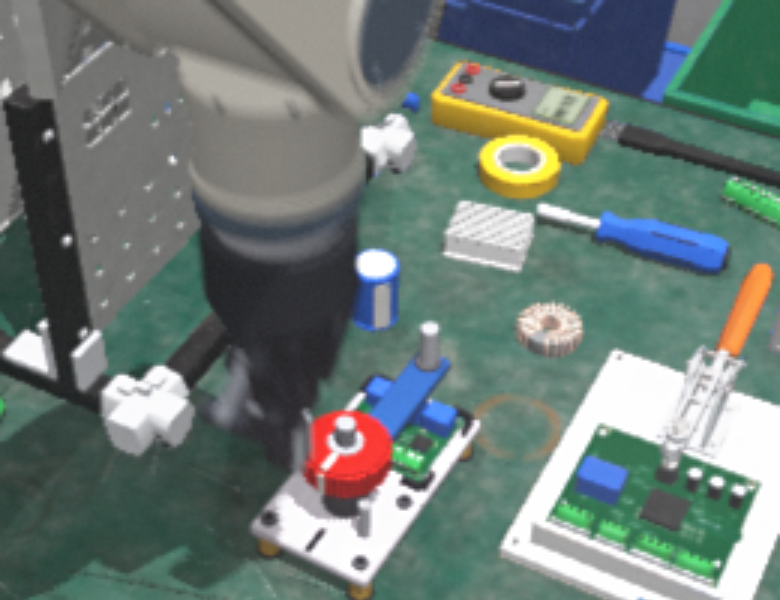

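The image is blurred, but the shut fingertips are beside the nut on its −x side. Next I lower the tool and feel for contact.

{"method": "drive_tool", "body": {"increments": [[[0,0,30,0,0,0,-1],[0,0,57,0,0,0,-1],[0,8,57,0,0,0,-1],[0,11,57,0,0,0,-1],[0,13,57,0,0,0,-1],[0,15,57,0,0,0,-1],[0,15,57,0,0,0,-1]]]}}

```text
clock: 2.35
eef_pos: [0.4569, 0.0029, 0.0754]
tcp_rot: [2.214, 2.226, 0.002]
wrist_force: [-0.1, -0.8, -0.4]
grip_width: 0.001
grip_force: 0.0
```

{"method": "drive_tool", "body": {"increments": [[[0,2,0,0,0,0,-1],[0,4,0,0,0,0,-1],[0,4,0,0,0,0,-1]]]}}

```text
clock: 2.65
eef_pos: [0.4603, 0.0028, 0.0745]
tcp_rot: [2.216, 2.227, 0.001]
wrist_force: [-0.1, -0.0, 0.4]
grip_width: -0.0
grip_force: 0.0
```

{"method": "drive_tool", "body": {"increments": [[[0,2,0,0,0,0,-1],[0,4,0,0,0,0,-1],[0,4,0,0,0,0,-1]]]}}

```text
clock: 2.95
eef_pos: [0.4643, 0.0028, 0.0743]
tcp_rot: [2.216, 2.227, 0.0]
wrist_force: [-0.8, 0.7, -0.5]
grip_width: 0.003
grip_force: 0.0
```

{"method": "drive_tool", "body": {"increments": [[[0,1,0,0,0,0,-1],[0,2,0,0,0,0,-1],[0,2,0,0,0,0,-1]]]}}

```text
clock: 3.25
eef_pos: [0.466, 0.0029, 0.0743]
tcp_rot: [2.216, 2.227, 0.0]
wrist_force: [-0.1, -0.2, 1.1]
grip_width: -0.002
grip_force: 0.0
```

{"method": "drive_tool", "body": {"increments": [[[0,1,0,0,0,0,-1],[0,2,0,0,0,0,-1],[0,2,0,0,0,0,-1]]]}}

```text
clock: 3.55
eef_pos: [0.4672, 0.0029, 0.0742]
tcp_rot: [-2.215, -2.226, 0.002]
wrist_force: [-2.2, 0.1, 0.8]
grip_width: 0.003
grip_force: 1.2
```

{"method": "drive_tool", "body": {"increments": [[[0,1,0,0,0,0,-1],[0,2,0,0,0,0,-1],[0,2,0,0,0,0,-1]]]}}

```text
clock: 3.85
eef_pos: [0.4678, 0.0029, 0.0739]
tcp_rot: [-2.214, -2.225, 0.005]
wrist_force: [-6.4, -0.4, 3.3]
grip_width: -0.001
grip_force: 3.9
```

{"method": "drive_tool", "body": {"increments": [[[-7,0,0,0,0,0,-1],[-15,0,0,0,0,0,-1],[-21.5,-1,0,0,0,0,-1]]]}}

```text
clock: 4.15
eef_pos: [0.4694, -0.0189, 0.0744]
tcp_rot: [2.215, 2.227, 0.001]
wrist_force: [-0.2, 0.4, 0.4]
grip_width: 0.002
grip_force: 0.0
```

{"method": "drive_tool", "body": {"increments": [[[-6,-2.5,0,0,0,0,-1],[-11,-6.3,0,0,0,0,-1],[-11,-6.3,0,0,0,0,-1]]]}}

```text
clock: 4.45
eef_pos: [0.4623, -0.0302, 0.0743]
tcp_rot: [-2.217, -2.226, 0.0]
wrist_force: [0.7, -0.4, -1.0]
grip_width: 0.001
grip_force: 0.0
```

```bash
python3 - <<'E'
from rig import env,capture
import cv2,numpy as np
s=env.read_state();print(s["eef_pos"],s["wrist_force"])
a=capture("scene");b=capture("top")
np.savez("scene2.npz",**a);np.savez("top2.npz",**b)
cv2.imwrite("pics/s2.png",cv2.hconcat([cv2.resize(a["image"][200:300,235:335],(400,400),interpolation=2),cv2.resize(b["image"][180:280,235:335],(400,400),interpolation=2)]))
E
```

```text
[ 0.46234299 -0.03019353  0.07430827] [ 0.74815903 -0.42515813 -1.03566832]
```

View pics/s2.png

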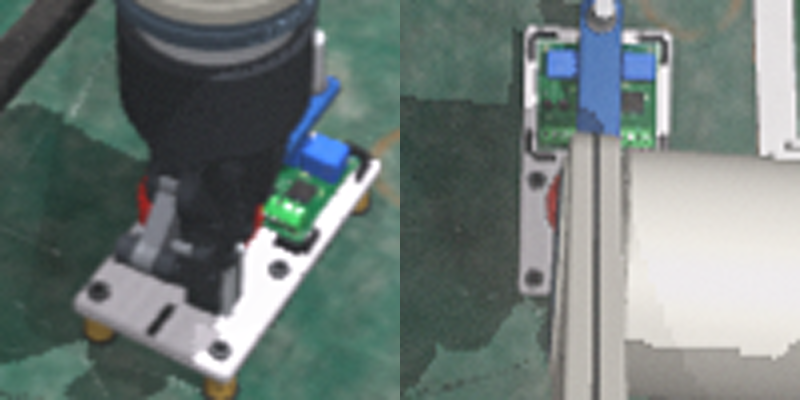

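Contact was lost as the finger went round, so the fingertip acts round rather than square. I'll follow a circle instead, and first check the force at 30° round.

{"method": "drive_tool", "body": {"increments": [[[6.7,5.2,0,0,0,0,-1],[9.4,10,0,0,0,0,-1],[9.4,10,0,0,0,0,-1]]]}}

```text
clock: 4.85
eef_pos: [0.4724, -0.0197, 0.0741]
tcp_rot: [-2.214, -2.228, 0.002]
wrist_force: [-1.1, -1.3, -0.2]
grip_width: 0.001
grip_force: 1.0
```

{"method": "drive_tool", "body": {"increments": [[[0.5,0.9,0,0,0,0,-1],[1,1.7,0,0,0,0,-1],[1,1.7,0,0,0,0,-1]]]}}

```text
clock: 5.15
eef_pos: [0.4735, -0.0192, 0.074]
tcp_rot: [-2.215, -2.226, 0.002]
wrist_force: [-4.1, -2.7, -0.3]
grip_width: 0.001
grip_force: 2.4
```

{"method": "drive_tool", "body": {"increments": [[[0.5,0.9,0,0,0,0,-1],[1,1.7,0,0,0,0,-1],[1,1.7,0,0,0,0,-1]]]}}

```text
clock: 5.45
eef_pos: [0.4741, -0.0185, 0.0738]
tcp_rot: [-2.214, -2.226, 0.005]
wrist_force: [-6.7, -5.1, 0.3]
grip_width: 0.0
grip_force: 4.6
```

```bash
cat > orb.py <<'E'
import sys,numpy as np
def rows(X,Y,a0,a1,n,r0,r1,c=(.5065,-.001),yaw=np.radians(90.3)):
    for a,r in zip(np.linspace(a0,a1,n+1)[1:],np.linspace(r0,r1,n+1)[1:]):
        x=c[0]-r*1e-3*np.cos(np.radians(a));y=c[1]-r*1e-3*np.sin(np.radians(a));d=np.array([x-X,y-Y])*1e3
        tx=np.array([np.cos(yaw),np.sin(yaw)]);ty=np.array([np.sin(yaw),-np.cos(yaw)])
        print(f"a{a:.0f} [{d@tx:.1f},{d@ty:.1f},0,0,0,0,-1]")
    print("cmd",round(x,4),round(y,4))
E
python3 -c "
from orb import *
rows(.4757,-.0188,30,75,4,36.5,36.5);rows(.4971,-.0363,75,135,6,36.5,36.5)"
```

```text
a41 [-6.3,3.3,0,0,0,0,-1]
a52 [-11.2,8.5,0,0,0,0,-1]
a64 [-15.0,14.6,0,0,0,0,-1]
a75 [-17.6,21.3,0,0,0,0,-1]
cmd 0.4971 -0.0363
a85 [-1.1,6.2,0,0,0,0,-1]
a95 [-1.1,12.6,0,0,0,0,-1]
a105 [-0.1,18.8,0,0,0,0,-1]
a115 [2.1,24.8,0,0,0,0,-1]
a125 [5.2,30.4,0,0,0,0,-1]
a135 [9.3,35.3,0,0,0,0,-1]
cmd 0.5323 -0.0268
```

{"method": "drive_tool", "body": {"increments": [[[-6.3,3.3,0,0,0,0,-1],[-11.2,8.5,0,0,0,0,-1]]]}}

```text
clock: 5.65
eef_pos: [0.4831, -0.0297, 0.074]
tcp_rot: [-2.214, -2.226, 0.004]
wrist_force: [-4.7, -3.9, 0.9]
grip_width: 0.003
grip_force: 3.0
```

{"method": "drive_tool", "body": {"increments": [[[-3.8,6.1,0,0,0,0,-1],[-6.4,12.8,0,0,0,0,-1]]]}}

```text
clock: 5.85
eef_pos: [0.4971, -0.0365, 0.0742]
tcp_rot: [-2.215, -2.227, 0.002]
wrist_force: [-3.5, -6.2, 2.0]
grip_width: -0.002
grip_force: 3.2
```

{"method": "drive_tool", "body": {"increments": [[[-1.1,6.2,0,0,0,0,-1],[-1.1,12.6,0,0,0,0,-1]]]}}

```text
clock: 6.05
eef_pos: [0.5111, -0.0373, 0.0746]
tcp_rot: [2.215, 2.226, 0.001]
wrist_force: [-2.1, -4.9, 1.9]
grip_width: -0.002
grip_force: 2.7
```

```bash
python3 -c "
from orb import *
rows(.5097,-.0374,95,135,4,36.3,35.8);rows(.5318,-.0263,135,175,4,35.8,35.8);rows(.5422,-.0041,175,215,4,35.8,35.8)"
```

```text
a105 [1.4,6.2,0,0,0,0,-1]
a115 [3.7,12.1,0,0,0,0,-1]
a125 [6.9,17.4,0,0,0,0,-1]
a135 [11.0,22.2,0,0,0,0,-1]
cmd 0.5318 -0.0263
a145 [4.7,4.1,0,0,0,0,-1]
a155 [10.1,7.2,0,0,0,0,-1]
a165 [16.0,9.4,0,0,0,0,-1]
a175 [22.1,10.5,0,0,0,0,-1]
cmd 0.5422 -0.0041
a185 [6.2,-0.0,0,0,0,0,-1]
a195 [12.4,-1.1,0,0,0,0,-1]
a205 [18.2,-3.2,0,0,0,0,-1]
a215 [23.7,-6.3,0,0,0,0,-1]
cmd 0.5358 0.0195
```

{"method": "drive_tool", "body": {"increments": [[[1.4,6.2,0,0,0,0,-1],[3.7,12.1,0,0,0,0,-1],[6.9,17.4,0,0,0,0,-1],[11.0,22.2,0,0,0,0,-1]]]}}

```text
clock: 6.45
eef_pos: [0.536, -0.0266, 0.0754]
tcp_rot: [2.211, 2.223, 0.006]
wrist_force: [4.8, -10.2, 1.1]
grip_width: -0.0
grip_force: 5.5
```

{"method": "drive_tool", "body": {"increments": [[[4.7,4.1,0,0,0,0,-1],[10.1,7.2,0,0,0,0,-1]]]}}

```text
clock: 6.65
eef_pos: [0.5441, -0.0161, 0.0756]
tcp_rot: [2.211, 2.222, 0.009]
wrist_force: [7.1, -6.0, 1.5]
grip_width: 0.0
grip_force: 4.9
```

```bash
python3 - <<'E'
from rig import env,capture
import cv2,numpy as np
s=env.read_state();print(s["eef_pos"],s["wrist_force"])
a=capture("scene");b=capture("top")
cv2.imwrite("pics/s3.png",cv2.hconcat([cv2.resize(a["image"][200:300,235:335],(400,400),interpolation=2),cv2.resize(b["image"][180:280,235:335],(400,400),interpolation=2)]))
E
```

```text
[ 0.54408031 -0.01610961  0.07564551] [ 7.14838645 -5.96020416  1.51657139]
```

View pics/s3.png

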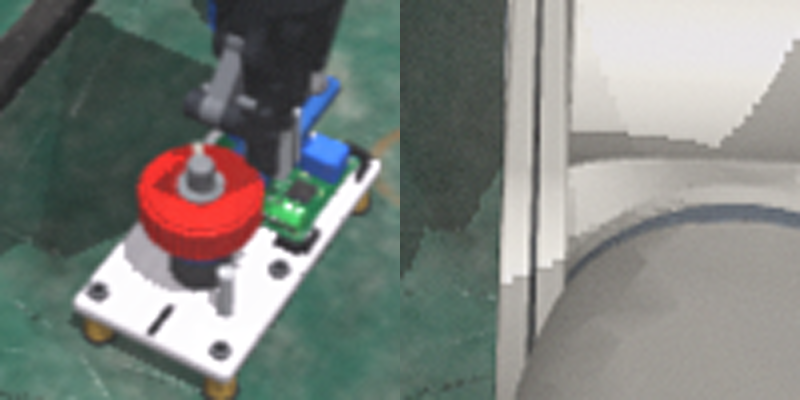

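The crop shows the nut turned, with its white line now on the far side behind the stud at about crop (205,140). I'll write a detector for the line angle.

```bash
cat > nut.py <<'E'
from h import *
from rig import env,capture
def nutangle(zt,c=None,save=None):
    c=c or capture("scene");P=cloud(c);K=c["camera_matrix"];v,u=np.indices(P.shape[:2])
    d=np.stack([(u-K[0,2])/K[0,0],(v-K[1,2])/K[1,1],np.ones(u.shape)],-1)@R.from_rotvec(c["orientation"]).as_matrix().T
    o=c["xyz"];Q=o+d*((zt-o[2])/d[...,2])[...,None]
    X=Q[...,0]-.5065;Y=Q[...,1]+.0005;r=np.hypot(X,Y)
    S=cv2.cvtColor(c["image"],cv2.COLOR_BGR2HSV)
    red,_=masks(c["image"])
    ztop=P[...,2][red&(r<.026)]
    w=(r>.014)&(r<.026)&(S[...,2]>110)&(S[...,1]<110)&(abs(P[...,2]-zt)<.006)
    a=np.degrees(np.arctan2(-Y[w],-X[w]))  # 0 at -x, anticlockwise
    print("ztop",np.percentile(ztop,[50,75]),"n",w.sum(),"hist",np.histogram(a,np.arange(-180,181,20))[0])
    if w.sum(): z=np.exp(1j*np.radians(a)).mean();print("angle",np.degrees(np.angle(z)),abs(z))
E
python3 - <<'E'
from nut import *
nutangle(.0855,dict(np.load("scene0.npz")))
nutangle(.0875)
E
```

```text
ztop [0.0864563  0.08725269] n 15 hist [ 0  1  1  1  0  0  0  1 11  0  0  0  0  0  0  0  0  0]
angle -26.311723158884334 0.723802526103391
ztop [0.08891769 0.08989416] n 8 hist [0 2 3 2 0 0 0 0 0 0 0 0 0 0 0 0 0 1]
angle -135.43636341011398 0.909706531226481
```

```bash
sed -i 's/c=(.5065,-.001)/c=(.5075,0)/' orb.py; python3 -c "
from orb import *
rows(.539,-.0161,153,193,4,36,37)
rows(.5436,.0083,193,233,4,37,37)
rows(.5298,.0295,233,273,4,37,37)"
```

```text
a163 [5.5,3.2,0,0,0,0,-1]
a173 [11.6,4.8,0,0,0,0,-1]
a183 [18.0,5.3,0,0,0,0,-1]
a193 [24.4,4.7,0,0,0,0,-1]
cmd 0.5436 0.0083
a203 [6.2,-2.0,0,0,0,0,-1]
a213 [11.9,-5.0,0,0,0,0,-1]
a223 [17.0,-9.0,0,0,0,0,-1]
a233 [21.3,-13.7,0,0,0,0,-1]
cmd 0.5298 0.0295
a243 [3.5,-5.5,0,0,0,0,-1]
a253 [5.9,-11.5,0,0,0,0,-1]
a263 [7.3,-17.8,0,0,0,0,-1]
a273 [7.6,-24.2,0,0,0,0,-1]
cmd 0.5056 0.0369
```

{"method": "drive_tool", "body": {"increments": [[[5.5,3.2,0,0,0,0,-1],[11.6,4.8,0,0,0,0,-1],[18.0,5.3,0,0,0,0,-1],[24.4,4.7,0,0,0,0,-1]]]}}

```text
clock: 7.2
eef_pos: [0.5483, 0.0095, 0.0757]
tcp_rot: [2.212, 2.223, 0.01]
wrist_force: [6.1, -1.6, 2.4]
grip_width: -0.001
grip_force: 3.2
```

{"method": "drive_tool", "body": {"increments": [[[6.2,-2,0,0,0,0,-1],[11.9,-5.0,0,0,0,0,-1]]]}}

```text
clock: 7.4
eef_pos: [0.5434, 0.0219, 0.0757]
tcp_rot: [2.212, 2.223, 0.011]
wrist_force: [6.5, 3.1, 1.0]
grip_width: 0.003
grip_force: 3.3
```

{"method": "drive_tool", "body": {"increments": [[[5.1,-4.0,0,0,0,0,-1],[9.4,-8.7,0,0,0,0,-1]]]}}

```text
clock: 7.6
eef_pos: [0.534, 0.0317, 0.0756]
tcp_rot: [2.213, 2.223, 0.01]
wrist_force: [3.9, 3.6, 1.1]
grip_width: 0.004
grip_force: 2.7
```

{"method": "drive_tool", "body": {"increments": [[[3.5,-5.5,0,0,0,0,-1],[5.9,-11.5,0,0,0,0,-1]]]}}

```text
clock: 7.8
eef_pos: [0.5223, 0.0378, 0.0756]
tcp_rot: [2.213, 2.224, 0.011]
wrist_force: [4.0, 7.1, 4.0]
grip_width: 0.002
grip_force: 4.1
```

{"method": "drive_tool", "body": {"increments": [[[1.4,-6.3,0,0,0,0,-1],[1.7,-12.7,0,0,0,0,-1]]]}}

```text
clock: 8.0
eef_pos: [0.5085, 0.0395, 0.0755]
tcp_rot: [2.214, 2.225, 0.009]
wrist_force: [1.3, 7.5, 5.3]
grip_width: 0.003
grip_force: 3.6
```

```bash
python3 - <<'E'
from nut import *
nutangle(.0875);nutangle(.089)
E
python3 -c "
from orb import *
rows(.5056,.0369,273,313,4,37,37)
rows(.4823,.0271,313,353,4,37,37)
rows(.4708,.0045,353,393,4,37,37)"
```

```text
ztop [0.0907677  0.09178073] n 20 hist [1 1 2 3 0 0 0 0 0 0 0 6 6 0 0 0 0 1]
angle 83.30759635594244 0.28710261972111056
ztop [0.091012   0.09184085] n 16 hist [0 1 2 2 0 0 0 0 0 0 0 1 9 0 0 0 0 1]
angle 87.0145194446753 0.3225364221084435
a283 [-0.8,-6.4,0,0,0,0,-1]
a293 [-2.8,-12.6,0,0,0,0,-1]
a303 [-5.8,-18.3,0,0,0,0,-1]
a313 [-9.7,-23.4,0,0,0,0,-1]
cmd 0.4823 0.0271
a323 [-4.8,-4.4,0,0,0,0,-1]
a333 [-10.3,-7.8,0,0,0,0,-1]
a343 [-16.2,-10.3,0,0,0,0,-1]
a353 [-22.5,-11.6,0,0,0,0,-1]
cmd 0.4708 0.0045
a363 [-6.4,-0.3,0,0,0,0,-1]
a373 [-12.8,0.6,0,0,0,0,-1]
a383 [-19.0,2.5,0,0,0,0,-1]
a393 [-24.7,5.5,0,0,0,0,-1]
cmd 0.4765 -0.0202
```

{"method": "drive_tool", "body": {"increments": [[[-0.8,-6.4,0,0,0,0,-1],[-2.8,-12.6,0,0,0,0,-1]]]}}

```text
clock: 8.3
eef_pos: [0.4955, 0.0373, 0.0754]
tcp_rot: [2.216, 2.225, 0.009]
wrist_force: [-2.1, 17.4, 8.7]
grip_width: -0.005
grip_force: 8.5
```

{"method": "drive_tool", "body": {"increments": [[[-3.0,-5.7,0,0,0,0,-1],[-6.9,-10.8,0,0,0,0,-1]]]}}

```text
clock: 8.5
eef_pos: [0.482, 0.0302, 0.0749]
tcp_rot: [-2.215, -2.225, -0.002]
wrist_force: [-6.8, 14.5, 10.7]
grip_width: -0.002
grip_force: 8.3
```

{"method": "drive_tool", "body": {"increments": [[[-4.8,-4.4,0,0,0,0,-1],[-10.3,-7.8,0,0,0,0,-1]]]}}

```text
clock: 8.7
eef_pos: [0.4718, 0.0193, 0.0742]
tcp_rot: [-2.212, -2.223, 0.004]
wrist_force: [-11.7, 8.2, 10.6]
grip_width: -0.001
grip_force: 7.4
```

{"method": "drive_tool", "body": {"increments": [[[-5.9,-2.5,0,0,0,0,-1],[-12.2,-3.8,0,0,0,0,-1]]]}}

```text
clock: 8.9
eef_pos: [0.4675, 0.0062, 0.0739]
tcp_rot: [-2.212, -2.223, 0.006]
wrist_force: [-10.0, 2.3, 7.1]
grip_width: -0.003
grip_force: 5.1
```

{"method": "drive_tool", "body": {"increments": [[[-6.4,-0.3,0,0,0,0,-1],[-12.8,0.6,0,0,0,0,-1]]]}}

```text
clock: 9.1
eef_pos: [0.4679, -0.0069, 0.0738]
tcp_rot: [-2.211, -2.223, 0.007]
wrist_force: [-12.5, 0.0, 8.4]
grip_width: 0.0
grip_force: 6.3
```

```bash
python3 - <<'E'
from nut import *
c=capture("scene")
cv2.imwrite("pics/s4.png",cv2.resize(c["image"][200:300,235:335],(500,500),interpolation=2))
nutangle(.092,c)
E
python3 -c "
from orb import *
rows(.4714,-.0083,373,433,6,37,37)
rows(.4967,-.0354,433,473,4,37,37)"
```

```text
ztop [0.09266749 0.09364294] n 0 hist [0 0 0 0 0 0 0 0 0 0 0 0 0 0 0 0 0 0]
a383 [-6.2,2.0,0,0,0,0,-1]
a393 [-11.9,5.0,0,0,0,0,-1]
a403 [-17.0,9.0,0,0,0,0,-1]
a413 [-21.3,13.7,0,0,0,0,-1]
a423 [-24.8,19.2,0,0,0,0,-1]
a433 [-27.2,25.1,0,0,0,0,-1]
cmd 0.4967 -0.0354
a443 [-1.4,6.3,0,0,0,0,-1]
a453 [-1.6,12.7,0,0,0,0,-1]
a463 [-0.8,19.1,0,0,0,0,-1]
a473 [1.2,25.3,0,0,0,0,-1]
cmd 0.522 -0.0341
```

View pics/s4.png

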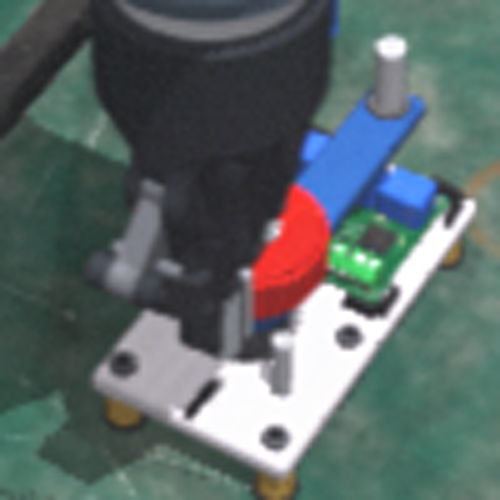

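{"method": "drive_tool", "body": {"increments": [[[-6.6,1.1,0,0,0,0,-1],[-12.4,4.2,0,0,0,0,-1],[-17.7,8.3,0,0,0,0,-1],[-22.1,13.1,0,0,0,0,-1]]]}}

```text
clock: 9.55
eef_pos: [0.4831, -0.03, 0.074]
tcp_rot: [-2.214, -2.226, 0.005]
wrist_force: [-4.5, -6.9, 4.0]
grip_width: -0.002
grip_force: 3.8
```

{"method": "drive_tool", "body": {"increments": [[[-3.6,5.6,0,0,0,0,-1],[-6.1,11.7,0,0,0,0,-1]]]}}

```text
clock: 9.75
eef_pos: [0.496, -0.0363, 0.0742]
tcp_rot: [-2.215, -2.227, 0.003]
wrist_force: [-3.6, -6.8, 4.8]
grip_width: -0.001
grip_force: 4.1
```

```bash
python3 - <<'E'
from nut import *
nutangle(.092)
E
```

```text
ztop [0.09360001 0.09455467] n 20 hist [ 0  1  2  3  1 13  0  0  0  0  0  0  0  0  0  0  0  0]
angle -87.04446508029456 0.9023449847377576
```

{"method": "drive_tool", "body": {"increments": [[[-1.4,6.5,0,0,0,0,-1],[-1.6,13,0,0,0,0,-1],[-0.8,19.6,0,0,0,0,-1],[1.2,26,0,0,0,0,-1]]]}}

```text
clock: 10.2
eef_pos: [0.5247, -0.0349, 0.0749]
tcp_rot: [2.213, 2.225, 0.002]
wrist_force: [1.3, -6.8, 2.4]
grip_width: -0.0
grip_force: 3.5
```

{"method": "drive_tool", "body": {"increments": [[[1.4,2.9,0,0,0,0,-1],[-6,7,0,0,0,0,-1],[-16,12,0,0,0,0,-1],[-16,12,-40,0,0,0,-1],[-16,12,-80,0,0,0,-1]]]}}

```text
clock: 10.7
eef_pos: [0.534, -0.0507, 0.1539]
tcp_rot: [-2.214, -2.224, 0.003]
wrist_force: [1.1, -0.3, 0.3]
grip_width: -0.002
grip_force: 0.0
```

{"method": "drive_tool", "body": {"increments": [[[0,40,0,0,0,0,-1],[-20,80,0,0,0,0,-1],[-20,80,0,0,0,0,-1]]]}}

```text
clock: 11.0
eef_pos: [0.6202, -0.072, 0.1555]
tcp_rot: [2.213, 2.222, 0.006]
wrist_force: [0.2, -0.8, -0.8]
grip_width: 0.004
grip_force: 0.0
```

```bash
python3 - <<'E'
from nut import *
s=env.read_state();print(s["eef_pos"],s["tcp_rot"])
c=capture("scene")
cv2.imwrite("pics/s5.png",cv2.resize(c["image"][180:300,235:355],(500,500),interpolation=2))
nutangle(.0935,c)
P=cloud(c);z=P[...,2];rr=np.hypot(P[...,0]-.507,P[...,1])
m=(z>.08)&(z<.1)&(rr>.085)&(rr<.125);print(P[m].mean(0))
E
```

```text
[ 0.62019771 -0.07197426  0.15552047] [2.21326457 2.22225983 0.00620528]
ztop [0.09465231 0.09553002] n 15 hist [1 1 2 1 0 0 0 0 0 7 3 0 0 0 0 0 0 0]
angle -4.660187936211787 0.4169918076427918
[ 0.61115072 -0.00462279  0.09061688]
```

View pics/s5.png

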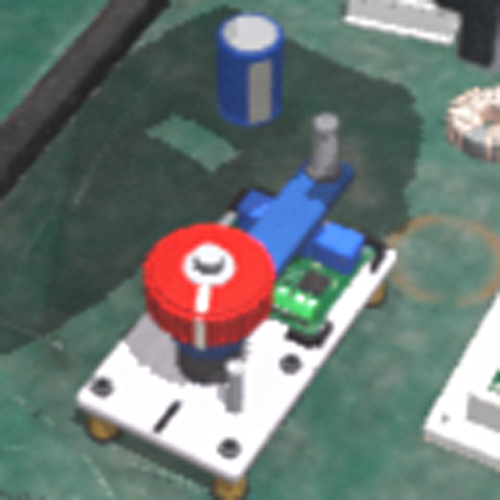

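The white line is about back to the black line and the strap hasn't moved. I'll measure the overshoot against the first picture.

```bash
cat >> nut.py <<'E'
def line(c,zt):
    K=c["camera_matrix"];Rm=R.from_rotvec(c["orientation"]).as_matrix()
    res=[]
    hsv=cv2.cvtColor(c["image"],cv2.COLOR_BGR2HSV)
    for a in range(-60,61,3):
        v=[]
        for r in np.arange(.016,.0265,.001):
            p=np.array([.5065-r*np.cos(np.radians(a)),-.0005-r*np.sin(np.radians(a)),zt])
            q=Rm.T@(p-c["xyz"]);u=K@q;u/=u[2]
            v.append(cv2.getRectSubPix(hsv[...,1],(1,1),(float(u[0]),float(u[1])))[0,0])
        res.append((np.mean(v),a))
    print(sorted(res)[:5])
E
python3 - <<'E'
from nut import *
line(dict(np.load("scene0.npz")),.0855)
line(capture("scene"),.0936)
E
```

```text
[(np.float64(58.09090909090909), -9), (np.float64(60.36363636363637), -12), (np.float64(78.81818181818181), -6), (np.float64(79.36363636363636), -15), (np.float64(111.36363636363636), -18)]
[(np.float64(61.63636363636363), 18), (np.float64(65.81818181818181), 15), (np.float64(80.45454545454545), 21), (np.float64(87.63636363636364), 12), (np.float64(122.18181818181819), 9)]
```

The line is about 27° past two turns. That is within tolerance, but I'll trim it back with one short clockwise stroke on the −y side.

{"method": "drive_tool", "body": {"increments": [[[5,-45,0,0,0,0,-1],[10,-90,0,0,0,0,-1],[12,-106,30,0,0,0,-1],[12,-106,79,0,0,0,-1],[28,-106,79,0,0,0,-1],[32,-106,79,0,0,0,-1],[34,-106,79,0,0,0,-1]]]}}

```text
clock: 11.8
eef_pos: [0.5077, -0.0367, 0.0752]
tcp_rot: [-2.214, -2.229, 0.003]
wrist_force: [-0.5, -10.9, -7.6]
grip_width: 0.0
grip_force: 5.2
```

{"method": "drive_tool", "body": {"increments": [[[-0.4,-5,0,0,0,0,-1],[-0.2,-9,0,0,0,0,-1]]]}}

```text
clock: 12.0
eef_pos: [0.5004, -0.0373, 0.0765]
tcp_rot: [2.214, 2.226, 0.002]
wrist_force: [0.1, -4.0, -1.9]
grip_width: -0.0
grip_force: 2.1
```

{"method": "drive_tool", "body": {"increments": [[[-10,0,0,0,0,0,-1],[-30,0,0,0,0,0,-1],[-30,0,-40,0,0,0,-1],[-35,50,-50,0,0,0,-1],[-35,100,-50,0,0,0,-1],[-35,120,-50,0,0,0,-1]]]}}

```text
clock: 12.6
eef_pos: [0.6251, -0.072, 0.128]
tcp_rot: [2.212, 2.223, 0.007]
wrist_force: [-0.1, -0.2, -0.3]
grip_width: -0.002
grip_force: 0.0
```

```bash
python3 - <<'E'
from nut import *
s=env.read_state();print(s["eef_pos"],s["tcp_rot"])
c=capture("scene");line(c,.0935)
P=cloud(c);z=P[...,2];rr=np.hypot(P[...,0]-.507,P[...,1])
m=(z>.08)&(z<.1)&(rr>.085)&(rr<.125);print(P[m].mean(0))
E
```

```text
[ 0.62506966 -0.07200264  0.12804303] [2.21228141 2.22273972 0.00746049]
[(np.float64(64.36363636363636), 6), (np.float64(70.72727272727273), 3), (np.float64(76.18181818181819), 9), (np.float64(89.18181818181819), 0), (np.float64(118.18181818181819), 12)]
[ 0.61095669 -0.00464925  0.09040484]
```

The nut is now about 15° past two turns, which is fine. Before the strap swing I'll check heights along the sweep.

```bash
python3 - <<'E'
from h import *
for s in("top0","scene0"):
    P=cloud(np.load(s+".npz")).reshape(-1,3);d=P[:,:2]-[.507,-.0005];r=np.hypot(*d.T);a=np.degrees(np.arctan2(d[:,1],d[:,0]))
    for lo in range(-90,20,15):
        print(s,lo,[round(float(P[(a>lo)&(a<lo+15)&(r>q)&(r<q+.02),2].max(initial=-1)),3) for q in(.06,.08,.1,.12,.14,.16)])
c=np.array([.507,-.0005])
print("finger path (r105, behind 18mm):")
for k in range(0,80,8):
    th=np.radians(-2.3-k);t=np.array([np.sin(th),-np.cos(th)]);p=c+.105*np.array([np.cos(th),np.sin(th)]);f=p-.017*t
    print(k,p.round(4),f.round(4))
E
```

```text
top0 -90 [0.009, 0.007, 0.021, 0.039, 0.041, 0.045]
top0 -75 [0.006, 0.008, 0.039, 0.049, 0.052, 0.053]
top0 -60 [0.007, 0.007, 0.021, 0.035, 0.054, 0.052]
top0 -45 [0.037, 0.031, 0.006, 0.011, 0.02, 0.036]
top0 -30 [0.054, 0.052, 0.039, 0.008, 0.008, 0.007]
top0 -15 [0.066, 0.094, 0.097, 0.007, 0.007, 0.006]
top0 0 [0.065, 0.066, 0.066, 0.006, 0.007, 0.007]
top0 15 [0.054, 0.05, 0.039, 0.007, 0.007, 0.007]
scene0 -90 [0.007, 0.018, 0.02, 0.035, 0.041, 0.045]
scene0 -75 [0.006, 0.016, 0.041, 0.049, 0.052, 0.053]
scene0 -60 [0.006, 0.006, 0.02, 0.036, 0.052, 0.052]
scene0 -45 [0.039, 0.032, 0.006, 0.019, 0.021, 0.038]
scene0 -30 [0.052, 0.053, 0.04, 0.008, 0.007, 0.007]
scene0 -15 [0.066, 0.094, 0.097, 0.007, 0.007, 0.007]
scene0 0 [0.067, 0.067, 0.096, 0.005, 0.006, 0.007]
scene0 15 [0.049, 0.053, 0.04, 0.007, 0.007, 0.009]
finger path (r105, behind 18mm):
0 [ 0.6119 -0.0047] [0.6126 0.0123]
8 [ 0.6103 -0.0193] [ 0.6133 -0.0025]
16 [ 0.6067 -0.0335] [ 0.612  -0.0173]
24 [ 0.6011 -0.047 ] [ 0.6087 -0.0318]
32 [ 0.5937 -0.0597] [ 0.6033 -0.0456]
40 [ 0.5847 -0.0712] [ 0.5961 -0.0586]
48 [ 0.5741 -0.0813] [ 0.5872 -0.0704]
56 [ 0.5622 -0.0898] [ 0.5766 -0.0809]
64 [ 0.5492 -0.0966] [ 0.5648 -0.0898]
72 [ 0.5354 -0.1016] [ 0.5518 -0.097 ]
```

{"method": "drive_tool", "body": {"increments": [[[40,-5,-5,0,0,0,-1],[80,-10,-5,0,0,0,-1],[104,-13,0,0,0,0,-1],[104,-13,30,0,0,0,-1],[104,-13,54,0,0,0,-1],[92,-13,54,0,0,0,-1],[88,-13,54,0,0,0,-1]]]}}

```text
clock: 13.35
eef_pos: [0.6062, 0.0155, 0.0718]
tcp_rot: [-2.216, -2.226, 0.001]
wrist_force: [0.5, 0.9, -0.3]
grip_width: -0.0
grip_force: 0.0
```

{"method": "drive_tool", "body": {"increments": [[[-3.5,6,0,0,0,0,-1],[-10,6.5,0,0,0,0,-1],[-18,7,0,0,0,0,-1],[-25,7,0,0,0,0,-1],[-33,6,0,0,0,0,-1],[-40,4.5,0,0,0,0,-1],[-47,2.5,0,0,0,0,-1]]]}}

```text
clock: 14.05
eef_pos: [0.6088, -0.0306, 0.0712]
tcp_rot: [-2.216, -2.227, 0.0]
wrist_force: [-1.0, 1.5, 0.1]
grip_width: -0.002
grip_force: 0.5
```

```bash
python3 - <<'E'
from nut import *
c=capture("scene");s=env.read_state();print(s["eef_pos"],s["wrist_force"])
P=cloud(c);r,b=masks(c["image"]);z=P[...,2];d=np.hypot(P[...,0]-.507,P[...,1])
m=b&(z>.056)&(z<.068)&(d>.035)&(d<.12);q=P[m];print(m.sum(),q.mean(0),np.degrees(np.arctan2(q[:,1],q[:,0]-.507)).mean())
E
```

```text
[ 0.60847045 -0.03150998  0.07114977] [ 0.41952457 -0.23945232  0.14542946]
363 [ 0.56830992 -0.0332778   0.06283631] -28.5983238944399
```

{"method": "drive_tool", "body": {"increments": [[[-7,-2,0,0,0,0,-1],[-14,-5,0,0,0,0,-1],[-21,-8.5,0,0,0,0,-1],[-27,-12.5,0,0,0,0,-1],[-33,-17,0,0,0,0,-1],[-39,-21.5,0,0,0,0,-1],[-49.5,-32,0,0,0,0,-1],[-54.5,-38,0,0,0,0,-1]]]}}

```text
clock: 14.9
eef_pos: [0.5705, -0.0856, 0.0713]
tcp_rot: [2.216, 2.227, -0.0]
wrist_force: [1.3, 0.8, -0.3]
grip_width: 0.004
grip_force: 0.4
```

{"method": "drive_tool", "body": {"increments": [[[-4,-6,0,0,0,0,-1],[-8,-12.5,0,0,0,0,-1],[-11,-19,0,0,0,0,-1],[-12.5,-23,0,0,0,0,-1],[-12.5,-23,0,0,0,0,-1]]]}}

```text
clock: 15.4
eef_pos: [0.5478, -0.0975, 0.0713]
tcp_rot: [-2.216, -2.226, 0.001]
wrist_force: [-0.7, -0.4, -0.4]
grip_width: -0.0
grip_force: 0.0
```

{"method": "drive_tool", "body": {"increments": [[[6,20,0,0,0,0,-1],[6,20,-40,0,0,0,-1],[6,20,-80,0,0,0,-1],[6,60,-110,0,0,0,-1],[6,90,-110,0,0,0,-1],[6,90,-110,0,0,0,-1]]]}}

```text
clock: 16.0
eef_pos: [0.6428, -0.0909, 0.1832]
tcp_rot: [2.212, 2.224, 0.006]
wrist_force: [-0.1, -0.7, 0.0]
grip_width: 0.001
grip_force: 0.0
```

```bash
python3 - <<'E'
from nut import *
c=capture("scene");s=env.read_state();print(s["eef_pos"],s["wrist_force"],s["clock"])
P=cloud(c);r,b=masks(c["image"]);z=P[...,2];d=np.hypot(P[...,0]-.507,P[...,1])
m=b&(z>.056)&(z<.068)&(d>.035)&(d<.12);q=P[m];print(m.sum(),q.mean(0),np.degrees(np.arctan2(q[:,1],q[:,0]-.507)).mean())
line(c,.0935)
cv2.imwrite("pics/s6.png",cv2.resize(c["image"][160:310,225:375],(600,600),interpolation=2))
E
```

```text
[ 0.63990986 -0.09064129  0.1816881 ] [-1.40924973  0.42205782 -0.92712258] 16.05
441 [ 0.51847847 -0.06861775  0.06245912] -80.39020650064313
[(np.float64(64.27272727272727), 6), (np.float64(70.63636363636364), 3), (np.float64(75.45454545454545), 9), (np.float64(89.0), 0), (np.float64(116.9090909090909), 12)]
```

View pics/s6.png

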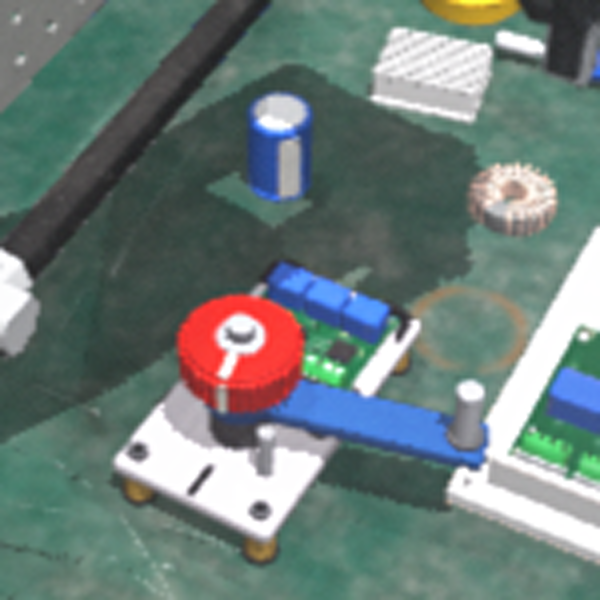

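The picture shows the strap swung about 78° (1.36 rad) clear, with its pin at crop (468,405). The nut's white line sits near the black line, the board is in its nest, and the loose things are where they were. The robot is in free air, so I'm handing in.

```bash
python3 -c "
from rig import env
print(env.close_job())"
```

```text
the job is handed in; nothing more can be done
None
```

I handed the job in at about 16 s of the 64 s allowed; the hand-in returned no verdict. By the camera, the nut is two turns open (about 15° over, limit 45°), the strap is about 1.36 rad clear of the board, the board is in its nest, and the loose things look undisturbed.

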